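# Charge the mill jar and hold its lid over it

### The arm

A 6-joint arm with a two-finger parallel gripper is mounted at the origin on the work surface. World frame = base frame: x ahead of the robot, y to its left, z up, the work surface at z = 0. Lengths are in m, angles in rad, forces in N, time in s.
With the tool pointing down it reaches from about 0.275 to 0.75 m from the base axis. Payload 10.2 kg.
Tool frame: the origin (TCP) lies midway between the tips of the shut fingers; the grasp point (between the pads) lies 19 mm behind it; z points along the fingers, y is the line along which they close (so a half turn about z gives the same grasp; the last joint's range is limited). The gripper opens to 85 mm and grips with 20 to 120 N. Pads are 22 mm wide; open, the fingers measure 114 mm over their backs; the gripper's body (76 mm by 85 mm) begins 54 mm behind the grasp point. The pads swing forward as they close: fully open they stand 13 mm farther back than shut.
Start: joints at [-1.507, 0.313, 1.498, -0, 1.331, -0.223], TCP at [0.149, -0.504, 0.198] pointing down, gripper open.
Joint ranges: [-2.94, 2.94], [-0.97, 2.17], [0.19, 2.56], [-1.23, 4.37], [0.02, 3.11], [-2.88, 2.88]. Speed limits (rad/s): [2.39, 2.39, 3.01, 3.14, 3.14, 3.14].

### API

Orientations are given as a rotation vector (axis times angle).
In Python, from plant import env gives the robot as it stands.
- The arm moves only by the tool apply_moves, never from a script. Its arguments are lists of equal length, an entry for each row: "translation": the shift along the world's x, y, z in mm, a list of three; "delta_rot": the turn, a rotation vector about the world's x, y, z in degrees, a list of three; "jaw": the finger opening in mm, from 0 to 85.4. In form: {"translation": [[tx, ty, tz], ...], "delta_rot": [[wx, wy, wz], ...], "jaw": [jaw, ...]}. A call has exactly 5 rows; each row is the pose to reach, as a shift and turn from the pose commanded when the call began; what a row does not reach only later rows make up. A row lasts 1/10 s, in which the tool goes at most 50 mm and 8.59 degrees, less where a joint would pass 70% of its speed; a pose out of reach is approached as far as the arm can. A call with a gripper value outside its range is refused whole. The fingers move at their own pace and stop on an object; the grip force is fixed at half the most. Time passes only in rows, so rows that repeat a pose let the fingers close, or fill a call up. It gives the time, the measured TCP pose, the force, the opening and the grip force at its end, in the units of the state.
- env.get_obs(): the state, without advancing time (a new reading comes with each control period).
- env.camera(name): name is "scene" or "top"; returns a dict with "image" (400x640x3 uint8, red, green, blue), "range_z" (400x640 float32, m along the optical axis (not along the pixel's ray), 0 where there is no reading), "intrinsics" (3x3 intrinsics, pixels), "position" and "attitude" of the camera in the world. Camera axes: x right, y down, z forward; pixel columns grow to the right and rows downward; lengths in m; the calibration is good to about 2 mm. A picture is of the moment at which its call begins.
- env.finish_job(): hands the job in; it is judged then, once.
The state is a dict: "t": time; "q": joint angles; "joint_velocities": joint speeds; "effort": joint torques, N m; "eef_pos": TCP position; "ee_rot": TCP orientation; "force": force on the tool from outside, world axes, zero at the start; "torque": the same for the moment, N m; "finger_gap": finger opening in m; "grip_force": force on a finger pad.
Only numpy, scipy, OpenCV 4.12 (cv2) and the standard library are available. Lean on these libraries where they do the work, as an engineer would, in place of code of your own. Each camera call takes 0.05 s, during which the arm holds its last target. There are 200 camera calls.

### The job

Charge the glaze mill: tip all five porcelain grinding balls from the scoop tray into the wide white mill jar, then stand the empty tray back upright on the bench and let go of it. Then lift the jar's lid over the drying clay penguins and hold it level and still about 10 mm above the jar's rim, centred and with its two ears over the jar's two lugs, without ever touching the jar with it; finish while still holding it there, for the gasket to be fitted. Leave the penguins where they stand.

Things in the scene. Friction and masses are not known exactly. Their poses are not given: they have to be found in the camera images.
- jar: White porcelain ball-mill jar with an open top, fixed to the bench: 140 mm tall, 140 mm outside diameter, wall 8 mm (mouth 124 mm), inner floor 12 mm above the bench. Two steel lugs stick out on its +y and -y sides to 90 mm from the middle, all below 123 mm height. Origin: centre of its underside; z up.
- jar_rim (a point): Centre of the jar's mouth, level with the top of its rim (140 mm above the bench); axes as the jar's, y through the two lugs.
- lid: Jar lid, loose, flat on the bench, 0.25-0.5 kg: white disc 138 mm across, 12 thick, flat below, with two notched steel ears at +y and -y to 94 mm from the middle. Steel fin on top to grip: 16 mm thick in x, 70 long in y, 12 to 60 mm above the underside. Origin: centre of the underside; z up. Either ear may go over either lug.
- tray: Loose aluminium scoop tray, 0.15-0.25 kg, x 152, y 80 mm, side walls 40 high, 4 thick. Balls (tops 26 mm up) lie in it and leave at the open +x end: floor ramps up 18 deg to a lip at x +75, 16 mm up; they roll out when that end is tipped down 45-60 deg. Upright grip plate on the rear wall: x -77 to -63 mm, 50 wide in y, top 92 mm up. Origin: centre of underside, z up.
- ball0_center (a point): Centre of a white porcelain grinding ball, 22 mm diameter, 20 g; five alike lie in the tray.
- ball1_center (a point): Centre of a white porcelain grinding ball, 22 mm diameter, 20 g; five alike lie in the tray.
- ball2_center (a point): Centre of a white porcelain grinding ball, 22 mm diameter, 20 g; five alike lie in the tray.
- ball3_center (a point): Centre of a white porcelain grinding ball, 22 mm diameter, 20 g; five alike lie in the tray.
- ball4_center (a point): Centre of a white porcelain grinding ball, 22 mm diameter, 20 g; five alike lie in the tray.
- penguin0: Clay penguin figure drying on the bench, loose, 150 mm tall, body about 72 mm across with stub wings to 84 mm; a beak reaches 39 mm from the middle to its -x side. A bystander and an obstacle to carry things over. Origin: centre of its underside, z up.
- penguin1: Clay penguin figure drying on the bench, loose, 125 mm tall, body about 72 mm across with stub wings to 84 mm; a beak reaches 39 mm from the middle to its -x side. A bystander and an obstacle to carry things over. Origin: centre of its underside, z up.
- penguin2: Clay penguin figure drying on the bench, loose, 150 mm tall, body about 72 mm across with stub wings to 84 mm; a beak reaches 39 mm from the middle to its -x side. A bystander and an obstacle to carry things over. Origin: centre of its underside, z up.
- penguin3: Clay penguin figure drying on the bench, loose, 125 mm tall, body about 72 mm across with stub wings to 84 mm; a beak reaches 39 mm from the middle to its -x side. A bystander and an obstacle to carry things over. Origin: centre of its underside, z up.
There are look-alikes about, which are no part of the job. Several things look just like the lid: the one meant starts farthest to the robot's left.

How it is judged:
By the outcome, as a careful person would: the job done as asked, in the order asked, and still so for the second after the job is handed in, while the arm keeps its last pose, push and grip.
It also fails if it takes over 72 s, if anything falls off the work surface, if the arm or the gripper's body presses on something with over 40 N, if the wrist force passes 120 N, or if a joint passes its speed limit or range.

## Working session

There is one attempt and no reset: what is moved stays moved. The work goes in short steps, Python scripts to look and compute and a tool call to move; the robot and the scene stay as the last step left them, time stands still between calls to the robot, and variables do not carry over. Pictures are saved under pics/ and viewed, at most 10 in all, crops included, and the job is handed in when it is done.

Besides the shell and the picture viewer there is one more tool, called as name(argument=value, ...), one argument or row to a line, values as JSON. apply_moves: Moves the arm, as the interface text tells. Its arguments: {"type":"object","properties":{"translation":{"type":"array"},"delta_rot":{"type":"array"},"jaw":{"type":"array"}},"required":["translation","delta_rot","jaw"]}

```bash
mkdir -p pics; ls; python3 - <<'E'
from plant import env
import cv2,numpy as np
for n in ("top","scene"):
    c=env.camera(n); cv2.imwrite(f"pics/{n}0.png",c["image"][:,:,::-1]); np.savez(f"{n}0.npz",**{k:np.array(v) for k,v in c.items()})
    print(n,c["intrinsics"],c["position"],c["attitude"])
o=env.get_obs();print(o["t"],o["eef_pos"],o["ee_rot"],o["finger_gap"])
E
```

```text
pics
top [[369.87568348   0.         323.17240531]
 [  0.         369.87568348 202.89148209]
 [  0.           0.           1.        ]] [ 0.3040102  -0.06537299  1.22905748] [-2.16994558  2.19534317 -0.11952389]
scene [[397.39693909   0.         317.71948216]
 [  0.         397.39693909 200.09761048]
 [  0.           0.           1.        ]] [0.91563487 0.34884453 0.95107296] [-1.19487159 -2.46502165  0.8579478 ]
0.1 [ 0.14849788 -0.50328389  0.19770305] [-3.10821341e+00 -4.48737359e-01 -1.88490395e-04] 0.08542963396088948
```

View pics/top0.png

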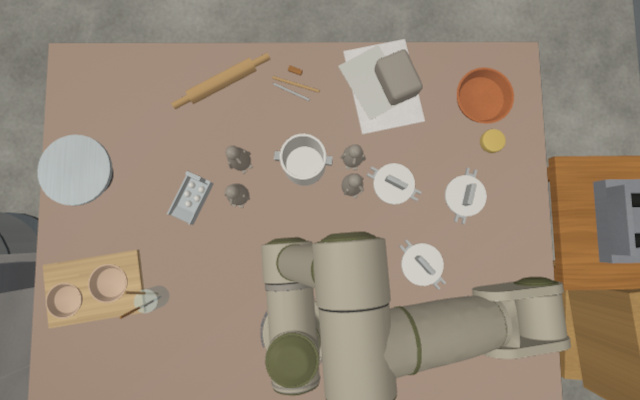

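View pics/scene0.png

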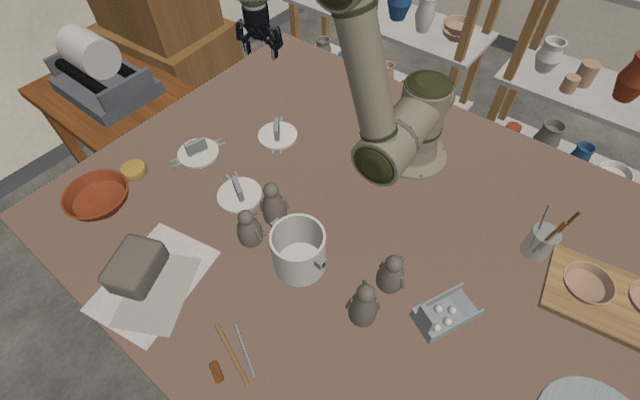

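The top view has image up as +x and image left as +y. It shows the jar at about (303,158), the tray at (190,198), and penguins at (238,155), (237,194), (353,154) and (352,184). There are three lid look-alikes, at (394,184), (466,195) and (422,264). The one farthest to the robot's left (+y, smallest column) is (394,184). I'll confirm it in a crop and measure it.

```bash
cat > h.py <<'E'
import numpy as np,cv2
from scipy.spatial.transform import Rotation as R
def load(n): return dict(np.load(n))
def ray(c,u,v):
    K=c["intrinsics"]; d=np.stack([(np.asarray(u)-K[0,2])/K[0,0],(np.asarray(v)-K[1,2])/K[1,1],np.ones_like(np.asarray(u,float))],-1)
    return d@R.from_rotvec(c["attitude"]).as_matrix().T
def plane(c,u,v,z):
    d=ray(c,u,v); return c["position"]+d*((z-c["position"][2])/d[...,2])[...,None]
def cloud(c):
    v,u=np.mgrid[0:400,0:640]; return c["position"]+ray(c,u,v)*c["range_z"][...,None]
E
python3 - <<'E'
from h import *
t=load("top0.npz"); P=cloud(t); s=load("scene0.npz");S=cloud(s)
print("bench z",P[110,150],P[230,240])
def box(x0,x1,y0,y1): m=np.zeros((400,640),bool); m[y0:y1,x0:x1]=1; return m
# jar rim
m=box(270,336,130,190)&(P[...,2]>.134)&(P[...,2]<.146); v,u=np.nonzero(m); q=P[m]
print("jar rim",len(q),cv2.minEnclosingCircle(q[:,:2].astype(np.float32)),np.median(q[:,2]))
m=box(268,340,130,190)&(P[...,2]>.09)&(P[...,2]<.127); q=P[m]
for n,(a,b,c_,d) in dict(L0=(362,428,160,210),L1=(440,494,165,226),L2=(396,450,238,292)).items():
    B=box(a,b,c_,d)
    hs=B&(P[...,2]>.045)&(P[...,2]<.075); q=P[hs]; r=cv2.minAreaRect(q[:,:2].astype(np.float32)*1000)
    # disc: bright at plane 12mm
    im=t["image"].astype(int); w=B&(im.min(2)>195); v,u=np.nonzero(w); p=plane(t,u,v,.012); h=cv2.convexHull(p[:,:2].astype(np.float32))
    print(n,"fin",r,q.mean(0),len(q),"disc",cv2.minEnclosingCircle(h))
B=box(164,214,168,228)&(P[...,2]>.03); q=P[B]; print("tray hi rect",cv2.minAreaRect(q[:,:2].astype(np.float32)*1000))
B2=B&(P[...,2]>.075); q=P[B2];print("grip",len(q),cv2.minAreaRect(q[:,:2].astype(np.float32)*1000),q.mean(0))
for n,(a,b,c_,d) in dict(p0=(222,256,140,174),p1=(222,256,178,212),p2=(336,368,138,170),p3=(336,368,171,200)).items():
    B=box(a,b,c_,d); q=P[B&(P[...,2]>.02)];h=q[:,2].max(); top=q[q[:,2]>h-.03]; print(n,h,top.mean(0),q.min(0),q.max(0))
i=t["image"][:,:,::-1]
a=cv2.resize(i[130:300,355:500],None,fx=3.4,fy=3.4,interpolation=2); b=cv2.resize(i[160:235,160:225],None,fx=4.5,fy=4.5,interpolation=2)
o=np.zeros((max(a.shape[0],b.shape[0]),a.shape[1]+b.shape[1],3),np.uint8); o[:a.shape[0],:a.shape[1]]=a;o[:b.shape[0],a.shape[1]:]=b
cv2.imwrite("pics/crop.png",o);print(o.shape)
E
```

```text
bench z [ 0.74082333  0.49686966 -0.00351033] [0.33008786 0.18712565 0.00474598]
jar rim 386 ((0.5468701720237732, -0.02647726610302925), 0.06998670846223831) 0.1405053480360836
L0 fin ((480.8778381347656, -270.10980224609375), (164.95907592773438, 69.04689025878906), 61.169158935546875) [ 0.48013811 -0.31951393  0.05937432] 132 disc ((0.4795209765434265, -0.3229948580265045), 0.06561700254678726)
L1 fin ((437.8511962890625, -562.708984375), (16.6348934173584, 70.12360382080078), 75.47570037841797) [ 0.43716385 -0.56107114  0.05857592] 139 disc ((0.4364006221294403, -0.562218427658081), 0.0655728131532669)
L2 fin ((213.45587158203125, -409.5462646484375), (68.81759643554688, 17.206073760986328), 41.106136322021484) [ 0.21315988 -0.40801964  0.05916662] 131 disc ((0.2112884819507599, -0.4080081582069397), 0.06568075716495514)
tray hi rect ((357.2354736328125, 168.52703857421875), (469.721923828125, 150.23306274414062), 65.43981170654297)
grip 99 ((407.5556640625, 135.3633270263672), (451.7348937988281, 13.840571403503418), 62.9147834777832) [0.46269607 0.24364595 0.2986814 ]
p0 1.2290574781875443 [ 0.3040102  -0.06537299  1.22905748] [ 0.3040102  -0.06537299  0.02061798] [0.58853896 0.21394192 1.22905748]
p1 1.2290574781875443 [ 0.3040102  -0.06537299  1.22905748] [ 0.3040102  -0.06537299  0.02521085] [0.47977936 0.23009645 1.22905748]
p2 1.2290574781875443 [ 0.3040102  -0.06537299  1.22905748] [ 0.3040102  -0.22588293  0.02043383] [ 0.59783558 -0.06537299  1.22905748]
p3 1.2290574781875443 [ 0.3040102  -0.06537299  1.22905748] [ 0.3040102  -0.21703139  0.02082436] [ 0.50333246 -0.06537299  1.22905748]
(578, 785, 3)
```

View pics/crop.png

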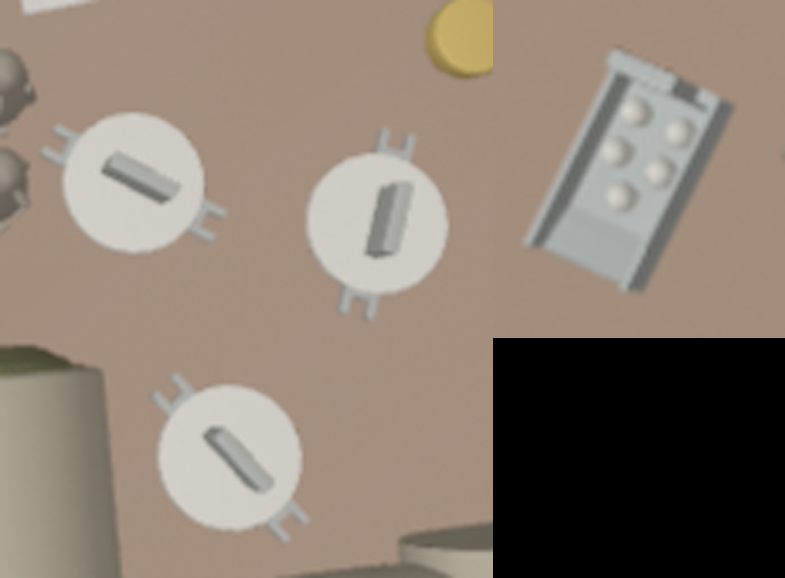

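The crop confirms it: the disc at top-view (394,184), with a grip fin and two notched ears next to the penguins, lies farthest to the robot's left. The tray's ramp end points down-left in the image (toward the robot, slightly +y), with the grip plate at the upper right.

```bash
python3 - <<'E'
from h import *
from plant import env
t=load("top0.npz"); P=cloud(t); P[t["range_z"]<=0]=np.nan; z=P[...,2]
def box(x0,x1,y0,y1): m=np.zeros((400,640),bool); m[y0:y1,x0:x1]=1; return m
rc=lambda m:(m.sum(),cv2.minAreaRect(P[m][:,:2].astype(np.float32)*1000),np.median(P[m],0).round(4))
print("fin",rc(box(370,420,165,205)&(z>.045)&(z<.07)))
B=box(160,220,165,230)
print("tray walls",rc(B&(z>.022)&(z<.2)))
print("plate",rc(B&(z>.08)&(z<.1)))
print("walls40",rc(B&(z>.034)&(z<.046)))
for n,b in dict(lugL=(268,280,145,170),lugR=(325,336,145,172)).items():
    m=box(*b)&(z>.06)&(z<.126)
    q=P[m]; d=np.hypot(q[:,0]-.547,q[:,1]+.0265); q=q[d>.073]; print(n,len(q),q.mean(0) if len(q) else 0,d.max() if len(d) else 0)
for n,b in dict(p0=(222,256,140,174),p1=(222,256,178,212),p2=(336,368,138,170),p3=(336,368,171,200)).items():
    q=P[box(*b)&(z>.02)&(z<.2)];h=q[:,2].max(); top=q[q[:,2]>h-.025]; print(n,h,top.mean(0),q.min(0),q.max(0))
# ears by grey in lid neighbourhood
im=t["image"].astype(int); m=box(362,428,160,210)&((im[...,0]-im[...,2])<18)&(z<.03); v,u=np.nonzero(m); p=plane(t,u,v,.008); d=np.hypot(p[:,0]-.4795,p[:,1]+.323); e=p[(d>.076)&(d<.1)]
for s in(-1,1):
    k=e[(e[:,1]+.323)*s>0]; print("ear",len(k),k.mean(0))
# balls colour
o=env.get_obs(); print(R.from_rotvec(o["ee_rot"]).as_matrix().round(3))
E
```

```text
fin (np.int64(127), ((480.4023742675781, -324.6148376464844), (68.98550415039062, 17.0025577545166), 61.68195724487305), array([ 0.4791, -0.3236,  0.0604]))
tray walls (np.int64(522), ((436.96002197265625, 344.0890197753906), (83.2164535522461, 151.2501220703125), 64.97371673583984), array([0.4568, 0.3279, 0.0365]))
plate (np.int64(79), ((499.0022888183594, 314.17938232421875), (50.0501708984375, 13.840571403503418), 62.9147834777832), array([0.4987, 0.3114, 0.0927]))
walls40 (np.int64(190), ((437.2851867675781, 344.537353515625), (82.2587661743164, 150.0991668701172), 65.0425796508789), array([0.4367, 0.3368, 0.0402]))
lugL 48 [0.55217985 0.05354773 0.12051016] 0.089337361423994
lugR 44 [ 0.5367745 -0.107054   0.1216998] 0.08892370460773841
p0 0.15405287557033076 [0.55920403 0.18234233 0.1434657 ] [0.52736838 0.14802631 0.02061798] [0.58853896 0.21394192 0.15405288]
p1 0.1303083971352934 [0.44581298 0.18717884 0.11883276] [0.41067188 0.15145908 0.02521085] [0.47977936 0.23009645 0.1303084 ]
p2 0.12927238303567945 [ 0.56610819 -0.18601247  0.11863032] [ 0.53113667 -0.22588293  0.02043383] [ 0.59783558 -0.1470263   0.12927238]
p3 0.1529052428083495 [ 0.47206102 -0.18066655  0.14320162] [ 0.43978407 -0.21703139  0.02082436] [ 0.50333246 -0.14790733  0.15290524]
ear 41 [ 0.4401154  -0.39776208  0.008     ]
ear 33 [ 0.51873176 -0.24925477  0.008     ]
[[ 0.959  0.283 -0.   ]
 [ 0.283 -0.959  0.001]
 [ 0.    -0.001 -1.   ]]
```

apply_moves(
  translation=[
    [20, 43, 12],
    [40, 86, 24],
    [60, 129, 36],
    [80, 172, 48],
    [100, 215, 60],
  ],
  delta_rot=[
    [0, 0, 4],
    [0, 0, 8],
    [0, 0, 12],
    [0, 0, 16],
    [0, 0, 20],
  ],
  jaw=[85, 85, 85, 85, 85],
)

```text
t: 0.6
eef_pos: [0.2488, -0.2866, 0.2584]
ee_rot: [-2.983, -0.985, -0.0]
force: [1.1, -0.7, 0.5]
finger_gap: 0.0848
grip_force: 0.0
```

apply_moves(
  translation=[
    [22, 44, 0],
    [44, 88, 0],
    [66, 132, 0],
    [88, 176, 0],
    [110, 220, 0],
  ],
  delta_rot=[
    [0, 0, 4],
    [0, 0, 8],
    [0, 0, 12],
    [0, 0, 16],
    [0, 0, 20],
  ],
  jaw=[85, 85, 85, 85, 85],
)

```text
t: 1.1
eef_pos: [0.3588, -0.0665, 0.2583]
ee_rot: [2.766, 1.489, 0.0]
force: [0.5, -0.1, 0.0]
finger_gap: 0.0847
grip_force: 0.0
```

apply_moves(
  translation=[
    [19, 46, 0],
    [38, 92, 0],
    [57, 138, 0],
    [75, 184, 0],
    [93, 227, 0],
  ],
  delta_rot=[
    [0, 0, 2],
    [0, 0, 4],
    [0, 0, 6],
    [0, 0, 8],
    [0, 0, 8.6],
  ],
  jaw=[85, 85, 85, 85, 85],
)

```text
t: 1.6
eef_pos: [0.4516, 0.1609, 0.258]
ee_rot: [-2.647, -1.691, 0.0]
force: [0.9, -1.3, 0.6]
finger_gap: 0.085
grip_force: 0.0
```

apply_moves(
  translation=[
    [12, 38, 0],
    [24, 77, 0],
    [36, 115, -20],
    [47, 153, -60],
    [47, 153, -98],
  ],
  delta_rot=[
    [0, 0, 0],
    [0, 0, 0],
    [0, 0, 0],
    [0, 0, 0],
    [0, 0, 0],
  ],
  jaw=[85, 85, 85, 85, 85],
)

```text
t: 2.1
eef_pos: [0.4989, 0.3146, 0.1589]
ee_rot: [-2.646, -1.692, -0.003]
force: [0.8, -1.3, -0.5]
finger_gap: 0.0848
grip_force: 0.0
```

```bash
python3 - <<'E'
from h import *
from plant import env
c=env.camera("scene"); i=c["image"][:,:,::-1]
cv2.imwrite("pics/s1.png",cv2.resize(i[200:360,320:560],None,fx=3,fy=3,interpolation=2))
o=env.get_obs();M=R.from_rotvec(o["ee_rot"]).as_matrix();print(o["eef_pos"],np.degrees(np.arctan2(M[1,1],M[0,1])),o["q"])
E
```

```text
[0.49531773 0.31226351 0.15076219] -24.837841545052864 [3.62402856e-01 4.90591413e-01 1.36548719e+00 2.88867241e-04
 1.29728601e+00 7.95790653e-01]
```

View pics/s1.png

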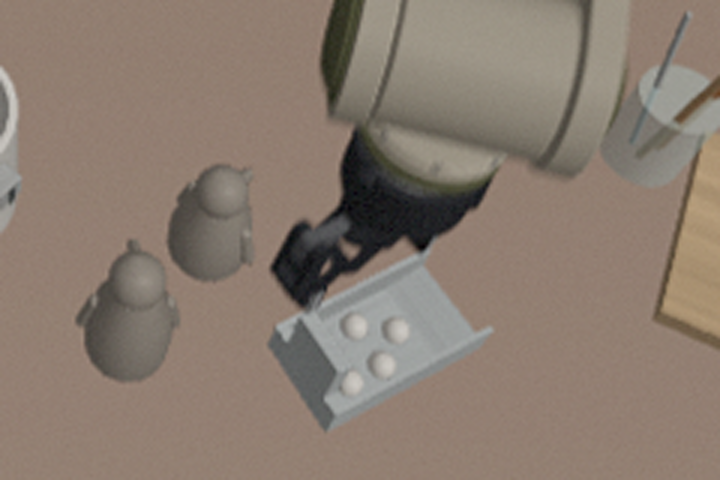

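```bash
cat >> h.py <<'E'
def proj(c,p):
    q=(np.atleast_2d(p)-c["position"])@R.from_rotvec(c["attitude"]).as_matrix(); q=q@c["intrinsics"].T; return q[:,:2]/q[:,2:]
E
python3 - <<'E'
from h import *
from plant import env
s=load("scene0.npz")
print(((proj(s,[[.499,.314,.092],[.499,.314,.05],[.437,.344,0],[.4953,.3123,.1508]])-[320,200])*3).round())
for k in range(2):
    o=env.get_obs();print(o["t"],o["eef_pos"])
S=cloud(s); S[s["range_z"]<=0]=np.nan; z=S[...,2]; m=(z>.078)&(z<.1); m[:,:385]=0;m[:,500:]=0;m[:270]=0
print(m.sum(),np.nanmedian(S[m],0),cv2.minAreaRect(S[m][:,:2].astype(np.float32)*1000))
E
```

```text
[[322. 339.]
 [311. 361.]
 [369. 348.]
 [339. 302.]]
2.15 [0.49531773 0.31226351 0.15076219]
2.15 [0.49531773 0.31226351 0.15076219]
277 [0.49498454 0.3046418  0.08938551] ((473.4993896484375, 263.5270690917969), (164.6038055419922, 38.058319091796875), 73.3510971069336)
```

apply_moves(
  translation=[
    [0, 0, -20],
    [0, 0, -40],
    [0, 0, -50],
    [0, 0, -50],
    [0, 0, -50],
  ],
  delta_rot=[
    [0, 0, 0],
    [0, 0, 0],
    [0, 0, 0],
    [0, 0, 0],
    [0, 0, 0],
  ],
  jaw=[85, 85, 85, 85, 85],
)

```text
t: 2.65
eef_pos: [0.499, 0.3114, 0.1114]
ee_rot: [2.649, 1.688, 0.002]
force: [-1.1, 0.9, 0.8]
finger_gap: 0.0849
grip_force: 0.0
```

apply_moves(
  translation=[
    [0, 0, -20],
    [0, 0, -40],
    [0, 0, -58],
    [0, 0, -58],
    [0, 0, -58],
  ],
  delta_rot=[
    [0, 0, 0],
    [0, 0, 0],
    [0, 0, 0],
    [0, 0, 0],
    [0, 0, 0],
  ],
  jaw=[85, 85, 85, 85, 85],
)

```text
t: 3.15
eef_pos: [0.4991, 0.3116, 0.0536]
ee_rot: [2.649, 1.688, 0.003]
force: [-0.4, 0.6, 0.2]
finger_gap: 0.0852
grip_force: 0.0
```

apply_moves(
  translation=[
    [0, 0, 0],
    [0, 0, 0],
    [0, 0, 0],
    [0, 0, 0],
    [0, 0, 0],
  ],
  delta_rot=[
    [0, 0, 0],
    [0, 0, 0],
    [0, 0, 0],
    [0, 0, 0],
    [0, 0, 0],
  ],
  jaw=[40, 5, 5, 5, 5],
)

```text
t: 3.65
eef_pos: [0.4985, 0.3115, 0.0524]
ee_rot: [-2.649, -1.689, -0.0]
force: [-2.6, -0.9, 15.0]
finger_gap: 0.0123
grip_force: 47.6
```

apply_moves(
  translation=[
    [0, 0, 0],
    [0, 0, 0],
    [0, 0, 0],
    [0, 0, 0],
    [0, 0, 0],
  ],
  delta_rot=[
    [0, 0, 0],
    [0, 0, 0],
    [0, 0, 0],
    [0, 0, 0],
    [0, 0, 0],
  ],
  jaw=[5, 5, 5, 5, 5],
)

```text
t: 4.15
eef_pos: [0.4986, 0.3116, 0.0526]
ee_rot: [-2.649, -1.689, -0.001]
force: [-2.6, 0.4, 4.4]
finger_gap: 0.0119
grip_force: 59.2
```

apply_moves(
  translation=[
    [0, 0, 5],
    [0, 0, 12],
    [0, 0, 22],
    [0, 0, 36],
    [0, 0, 50],
  ],
  delta_rot=[
    [0, 0, 0],
    [0, 0, 0],
    [0, 0, 0],
    [0, 0, 0],
    [0, 0, 0],
  ],
  jaw=[5, 5, 5, 5, 5],
)

```text
t: 4.65
eef_pos: [0.4986, 0.3114, 0.1036]
ee_rot: [2.649, 1.689, 0.001]
force: [0.1, 0.0, -1.6]
finger_gap: 0.0117
grip_force: 58.6
```

```bash
python3 - <<'E'
from h import *
from plant import env
c=env.camera("scene"); i=c["image"][:,:,::-1]
cv2.imwrite("pics/s2.png",cv2.resize(i[200:360,320:560],None,fx=3,fy=3,interpolation=2))
o=env.get_obs();print(o["eef_pos"],o["force"],o["torque"])
E
```

```text
[0.49973353 0.31190424 0.10614155] [ 0.52725559 -0.32301953  0.73078353] [-0.00792826 -0.15211296 -0.01807789]
```

View pics/s2.png

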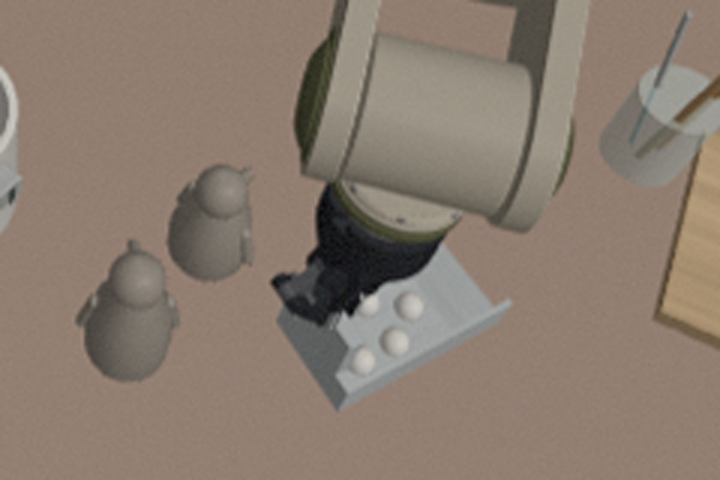

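apply_moves(
  translation=[
    [0, 0, 15],
    [0, 0, 45],
    [0, 0, 85],
    [0, 0, 125],
    [0, 0, 160],
  ],
  delta_rot=[
    [0, 0, 0],
    [0, 0, 0],
    [0, 0, 0],
    [0, 0, 0],
    [0, 0, 0],
  ],
  jaw=[5, 5, 5, 5, 5],
)

```text
t: 5.2
eef_pos: [0.4984, 0.3114, 0.2649]
ee_rot: [2.649, 1.688, 0.003]
force: [0.4, 0.3, -3.0]
finger_gap: 0.0119
grip_force: 58.8
```

apply_moves(
  translation=[
    [4.5, -9, 0],
    [13.5, -27, 0],
    [27, -54, 0],
    [45, -89, 0],
    [66, -129, 0],
  ],
  delta_rot=[
    [0, 0, 0.5],
    [0, 0, 1.5],
    [0, 0, 3],
    [0, 0, 5],
    [0, 0, 7.5],
  ],
  jaw=[5, 5, 5, 5, 5],
)

```text
t: 5.7
eef_pos: [0.5645, 0.1814, 0.2616]
ee_rot: [-2.53, -1.862, 0.001]
force: [0.7, -0.1, -2.5]
finger_gap: 0.0115
grip_force: 58.9
```

apply_moves(
  translation=[
    [20, -40, 0],
    [40, -80, 0],
    [60, -120, 0],
    [77, -156, 0],
    [91, -182, 0],
  ],
  delta_rot=[
    [0, 0, 2.5],
    [0, 0, 5],
    [0, 0, 7.5],
    [0, 0, 10],
    [0, 0, 12],
  ],
  jaw=[5, 5, 5, 5, 5],
)

```text
t: 6.2
eef_pos: [0.6559, -0.0025, 0.2611]
ee_rot: [-2.324, -2.112, 0.002]
force: [0.4, 0.7, -2.8]
finger_gap: 0.0115
grip_force: 58.9
```

apply_moves(
  translation=[
    [10, -18, 0],
    [16, -28, 0],
    [19, -34, 0],
    [19, -34, 0],
    [19, -34, 0],
  ],
  delta_rot=[
    [0, 0, 1.5],
    [0, 0, 2.5],
    [0, 0, 2.5],
    [0, 0, 2.5],
    [0, 0, 2.5],
  ],
  jaw=[5, 5, 5, 5, 5],
)

```text
t: 6.7
eef_pos: [0.6743, -0.0331, 0.262]
ee_rot: [-2.278, -2.163, 0.0]
force: [-0.3, 0.2, -2.3]
finger_gap: 0.0117
grip_force: 58.8
```

apply_moves(
  translation=[
    [2, 0, 1],
    [6, 0, 2],
    [9, 0, 3],
    [12, 0, 4],
    [15, 0, 5],
  ],
  delta_rot=[
    [-0.1, -2, 0],
    [-0.3, -5, 0],
    [-0.5, -9, 0],
    [-0.6, -12, 0],
    [-0.8, -15, 0],
  ],
  jaw=[5, 5, 5, 5, 5],
)

```text
t: 7.2
eef_pos: [0.6891, -0.0325, 0.2677]
ee_rot: [2.13, 2.024, 0.269]
force: [0.3, -0.2, -1.9]
finger_gap: 0.0114
grip_force: 58.9
```

```bash
python3 - <<'E'
from h import *
from plant import env
c=env.camera("scene"); i=c["image"][:,:,::-1].copy()
o=env.get_obs();p=o["eef_pos"];M=R.from_rotvec(o["ee_rot"]).as_matrix()
d=-M[:,1]; up=-M[:,2]; L=p+d*.145-up*.036; print(p,L,d,o["q"])
print(proj(c,[L,[.5469,-.0265,.14]]).round())
cv2.imwrite("pics/s3.png",cv2.resize(i[120:320,200:420],None,fx=3,fy=3,interpolation=2))
E
```

```text
[ 0.68887246 -0.03239267  0.26779892] [ 0.55864207 -0.02578013  0.19487897] [-0.96344544  0.04899208 -0.26338691] [-0.2370551   0.48721392  1.09393826  0.05038042  1.29858877 -0.19336838]
[[292. 227.]
 [296. 236.]]
```

View pics/s3.png

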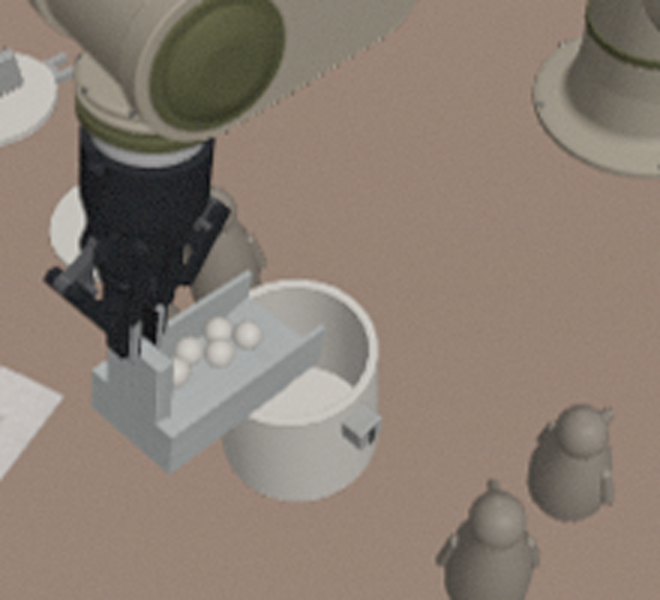

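Five balls are still in the tray, at about (180–250, 335–375) in the crop, and the lip is over the jar mouth as computed. I'll tip slowly.

apply_moves(
  translation=[
    [1, 0, -2],
    [1, 0, -3],
    [0, 0, -2],
    [-5, 0, 4],
    [-11, 1, 11],
  ],
  delta_rot=[
    [-0.2, -4, 0],
    [-0.4, -8, 0],
    [-0.6, -12, 0],
    [-0.8, -16, 0],
    [-1, -20, 0],
  ],
  jaw=[5, 5, 5, 5, 5],
)

```text
t: 7.75
eef_pos: [0.6779, -0.0318, 0.2784]
ee_rot: [1.913, 1.817, 0.576]
force: [1.2, 0.2, -0.9]
finger_gap: 0.0119
grip_force: 59.1
```

apply_moves(
  translation=[
    [-7, 0, 6],
    [-14, 0, 11],
    [-21, 1, 16],
    [-30, 1, 21],
    [-36, 1, 23],
  ],
  delta_rot=[
    [-0.2, -4, 0],
    [-0.4, -8, 0],
    [-0.6, -12, 0],
    [-0.8, -16, 0],
    [-1, -19, 0],
  ],
  jaw=[5, 5, 5, 5, 5],
)

```text
t: 8.25
eef_pos: [0.6416, -0.0306, 0.3017]
ee_rot: [1.688, 1.604, 0.821]
force: [0.3, 0.5, -1.4]
finger_gap: 0.0118
grip_force: 59.1
```

apply_moves(
  translation=[
    [-4, 0, 2],
    [-7, 0, 3],
    [-7, 0, 3],
    [-7, 0, 3],
    [-7, 0, 3],
  ],
  delta_rot=[
    [-0.1, -2, 0],
    [-0.2, -3, 0],
    [-0.2, -3, 0],
    [-0.2, -3, 0],
    [-0.2, -3, 0],
  ],
  jaw=[5, 5, 5, 5, 5],
)

```text
t: 8.75
eef_pos: [0.6357, -0.0313, 0.3045]
ee_rot: [1.652, 1.57, 0.853]
force: [0.7, -0.7, -1.2]
finger_gap: 0.0116
grip_force: 59.1
```

```bash
python3 - <<'E'
from h import *
from plant import env
c=env.camera("scene"); i=c["image"][:,:,::-1].copy(); k=env.camera("top")["image"][:,:,::-1]
o=env.get_obs();p=o["eef_pos"];M=R.from_rotvec(o["ee_rot"]).as_matrix()
d=-M[:,1]; up=-M[:,2]; print(p,p+d*.145-up*.036,d,o["q"],o["force"])
a=cv2.resize(i[160:310,220:380],None,fx=2.5,fy=2.5,interpolation=2); b=cv2.resize(k[100:250,220:380],None,fx=2.5,fy=2.5,interpolation=2)
cv2.imwrite("pics/s4.png",np.hstack([a,b]))
E
```

```text
[ 0.63568921 -0.03139695  0.30428258] [ 0.58713815 -0.02900115  0.1630096 ] [-0.54293988  0.02731624 -0.83932718] [-0.34716075  0.04481204  1.89203903  0.83725293  0.33512597 -0.97346968] [ 0.70166405 -0.24763794 -1.30340793]
```

View pics/s4.png

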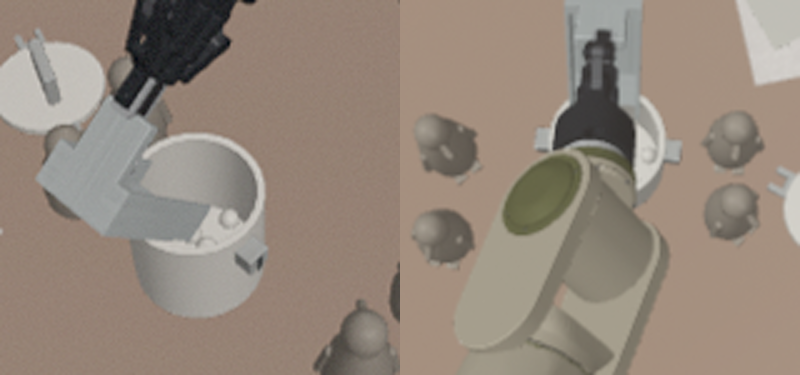

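apply_moves(
  translation=[
    [0, 0, 5],
    [0, 0, 10],
    [8, 0, 12],
    [18, 0, 10],
    [27, 0, 6],
  ],
  delta_rot=[
    [0, 0, 0],
    [0, 0, 0],
    [0.2, 4, 0],
    [0.5, 9, 0],
    [0.8, 14, 0],
  ],
  jaw=[5, 5, 5, 5, 5],
)

```text
t: 9.35
eef_pos: [0.6628, -0.0322, 0.3112]
ee_rot: [1.824, 1.729, 0.679]
force: [1.0, 0.4, -0.9]
finger_gap: 0.0119
grip_force: 59.1
```

apply_moves(
  translation=[
    [9, 0, -4],
    [16, -1, -8],
    [20, -1, -12],
    [24, -1, -16],
    [26, -1, -18],
  ],
  delta_rot=[
    [0.3, 6, 0],
    [0.6, 12, 0],
    [0.9, 18, 0],
    [1.2, 24, 0],
    [1.5, 29, 0],
  ],
  jaw=[5, 5, 5, 5, 5],
)

```text
t: 9.85
eef_pos: [0.6889, -0.0328, 0.2923]
ee_rot: [2.145, 2.034, 0.246]
force: [-0.7, 0.2, -1.4]
finger_gap: 0.0114
grip_force: 59.1
```

apply_moves(
  translation=[
    [-3, 0, 4],
    [-7, 0, 9],
    [-12, -1, 14],
    [-14, -1, 14],
    [-14, -1, 14],
  ],
  delta_rot=[
    [0.3, 5, 0],
    [0.5, 10, 0],
    [0.7, 14, 0],
    [0.7, 14, 0],
    [0.7, 14, 0],
  ],
  jaw=[5, 5, 5, 5, 5],
)

```text
t: 10.35
eef_pos: [0.6747, -0.0336, 0.3058]
ee_rot: [2.278, 2.161, 0.001]
force: [0.3, -0.0, -1.1]
finger_gap: 0.0118
grip_force: 59.1
```

```bash
python3 - <<'E'
from h import *
from plant import env
c=env.camera("scene"); i=c["image"][:,:,::-1].copy()
o=env.get_obs();p=o["eef_pos"];M=R.from_rotvec(o["ee_rot"]).as_matrix()
d=-M[:,1]; print(o["t"],p,d,M[:,2],o["force"])
cv2.imwrite("pics/s5.png",cv2.resize(i[140:310,210:390],None,fx=3,fy=3,interpolation=2))
E
```

```text
10.4 [ 0.67444078 -0.03352719  0.30611768] [-0.99862631  0.05237593 -0.00150111] [ 1.48511823e-03 -3.44336431e-04 -9.99998838e-01] [ 0.44016541 -0.35322058 -1.44958178]
```

View pics/s5.png

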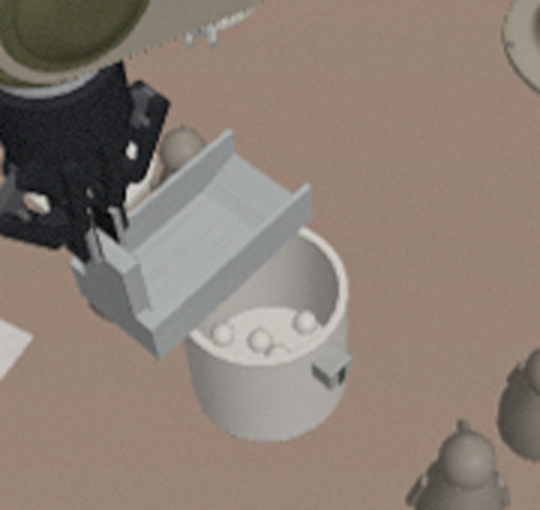

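The tray is empty. Four balls are visible in the jar at crop (222–305, 320–355), and the fifth is hidden behind the rim; I'll verify it from the top once clear. Now I'll return the tray.

apply_moves(
  translation=[
    [-10, 20, 0],
    [-30, 60, 0],
    [-50, 100, 0],
    [-70, 140, 0],
    [-90, 180, 0],
  ],
  delta_rot=[
    [0, 0, -2],
    [0, 0, -5],
    [0, 0, -8],
    [0, 0, -11],
    [0, 0, -14],
  ],
  jaw=[5, 5, 5, 5, 5],
)

```text
t: 10.9
eef_pos: [0.5829, 0.1478, 0.3066]
ee_rot: [2.527, 1.865, 0.003]
force: [1.2, 0.2, -1.8]
finger_gap: 0.0118
grip_force: 59.1
```

apply_moves(
  translation=[
    [-20, 40, 0],
    [-40, 80, 0],
    [-60, 120, 0],
    [-76, 150, 0],
    [-86, 165, -10],
  ],
  delta_rot=[
    [0, 0, -2],
    [0, 0, -4],
    [0, 0, -6],
    [0, 0, -8],
    [0, 0, -8],
  ],
  jaw=[5, 5, 5, 5, 5],
)

```text
t: 11.4
eef_pos: [0.4969, 0.3138, 0.2977]
ee_rot: [2.648, 1.69, 0.007]
force: [0.8, 0.2, -1.3]
finger_gap: 0.0118
grip_force: 59.1
```

apply_moves(
  translation=[
    [0, 0, -40],
    [0, 0, -80],
    [0, 0, -120],
    [0, 0, -160],
    [0, 0, -190],
  ],
  delta_rot=[
    [0, 0, 0],
    [0, 0, 0],
    [0, 0, 0],
    [0, 0, 0],
    [0, 0, 0],
  ],
  jaw=[5, 5, 5, 5, 5],
)

```text
t: 11.9
eef_pos: [0.4971, 0.3109, 0.1042]
ee_rot: [-2.65, -1.688, 0.001]
force: [0.1, 0.1, -1.0]
finger_gap: 0.0117
grip_force: 59.1
```

apply_moves(
  translation=[
    [0, 0, -15],
    [0, 0, -28],
    [0, 0, -38],
    [0, 0, -42],
    [0, 0, -42],
  ],
  delta_rot=[
    [0, 0, 0],
    [0, 0, 0],
    [0, 0, 0],
    [0, 0, 0],
    [0, 0, 0],
  ],
  jaw=[5, 5, 5, 5, 5],
)

```text
t: 12.4
eef_pos: [0.4985, 0.3114, 0.0643]
ee_rot: [2.649, 1.688, 0.0]
force: [0.9, 0.1, -1.4]
finger_gap: 0.0114
grip_force: 59.1
```

apply_moves(
  translation=[
    [0, 0, -4],
    [0, 0, -8],
    [0, 0, -10],
    [0, 0, -11],
    [0, 0, -11],
  ],
  delta_rot=[
    [0, 0, 0],
    [0, 0, 0],
    [0, 0, 0],
    [0, 0, 0],
    [0, 0, 0],
  ],
  jaw=[5, 5, 5, 5, 5],
)

```text
t: 12.9
eef_pos: [0.4985, 0.3114, 0.0531]
ee_rot: [2.649, 1.688, -0.0]
force: [0.3, 0.7, -1.8]
finger_gap: 0.0122
grip_force: 59.1
```

apply_moves(
  translation=[
    [0, 0, -1],
    [0, 0, -1],
    [0, 0, -1],
    [0, 0, -1],
    [0, 0, -1],
  ],
  delta_rot=[
    [0, 0, 0],
    [0, 0, 0],
    [0, 0, 0],
    [0, 0, 0],
    [0, 0, 0],
  ],
  jaw=[5, 5, 25, 60, 85],
)

```text
t: 13.4
eef_pos: [0.4985, 0.3115, 0.0522]
ee_rot: [2.649, 1.688, 0.0]
force: [0.9, 0.3, 0.9]
finger_gap: 0.0532
grip_force: 0.0
```

apply_moves(
  translation=[
    [0, 0, 0],
    [0, 0, 0],
    [0, 0, 15],
    [0, 0, 40],
    [0, 0, 80],
  ],
  delta_rot=[
    [0, 0, 0],
    [0, 0, 0],
    [0, 0, 0],
    [0, 0, 0],
    [0, 0, 0],
  ],
  jaw=[85, 85, 85, 85, 85],
)

```text
t: 13.9
eef_pos: [0.4974, 0.311, 0.1313]
ee_rot: [-2.649, -1.688, 0.007]
force: [1.2, -0.6, -0.1]
finger_gap: 0.0851
grip_force: 0.0
```

apply_moves(
  translation=[
    [0, 0, 45],
    [0, 0, 90],
    [0, 0, 135],
    [-15, -40, 155],
    [-30, -85, 170],
  ],
  delta_rot=[
    [0, 0, 0],
    [0, 0, 0],
    [0, 0, 0],
    [0, 0, 0],
    [0, 0, 0],
  ],
  jaw=[85, 85, 85, 85, 85],
)

```text
t: 14.4
eef_pos: [0.4682, 0.2261, 0.3036]
ee_rot: [2.647, 1.691, 0.003]
force: [0.1, -0.6, 0.8]
finger_gap: 0.0847
grip_force: 0.0
```

apply_moves(
  translation=[
    [0, -40, 0],
    [0, -88, 0],
    [0, -136, 0],
    [0, -184, 0],
    [0, -230, 0],
  ],
  delta_rot=[
    [0, 0, 0],
    [0, 0, 0],
    [0, 0, 0],
    [0, 0, -1],
    [0, 0, -3],
  ],
  jaw=[85, 85, 85, 85, 85],
)

```text
t: 14.9
eef_pos: [0.4681, -0.0055, 0.3024]
ee_rot: [2.693, 1.617, 0.001]
force: [1.3, 0.7, -0.2]
finger_gap: 0.0847
grip_force: 0.0
```

apply_moves(
  translation=[
    [2, -48, 0],
    [4, -96, 0],
    [6, -144, 0],
    [8, -192, 0],
    [10, -240, 0],
  ],
  delta_rot=[
    [0, 0, 0],
    [0, 0, 0],
    [0, 0, 0],
    [0, 0, 0],
    [0, 0, 0],
  ],
  jaw=[85, 85, 85, 85, 85],
)

```text
t: 15.4
eef_pos: [0.4781, -0.2456, 0.3023]
ee_rot: [2.693, 1.618, 0.0]
force: [1.1, 0.2, 0.2]
finger_gap: 0.0847
grip_force: 0.0
```

apply_moves(
  translation=[
    [1, -40, 0],
    [2, -70, -20],
    [2, -80, -60],
    [2, -80, -100],
    [2, -80, -120],
  ],
  delta_rot=[
    [0, 0, 0],
    [0, 0, 0],
    [0, 0, 0],
    [0, 0, 0],
    [0, 0, 0],
  ],
  jaw=[85, 85, 85, 85, 85],
)

```text
t: 15.9
eef_pos: [0.4793, -0.323, 0.1785]
ee_rot: [-2.689, -1.615, 0.002]
force: [-0.4, 0.3, -0.2]
finger_gap: 0.0849
grip_force: 0.0
```

```bash
python3 - <<'E'
from h import *
from plant import env
c=env.camera("scene"); k=env.camera("top"); np.savez("scene1.npz",**{q:np.array(v) for q,v in c.items()}); np.savez("top1.npz",**{q:np.array(v) for q,v in k.items()})
o=env.get_obs();M=R.from_rotvec(o["ee_rot"]).as_matrix();print(o["t"],o["eef_pos"],np.degrees(np.arctan2(M[1,1],M[0,1])),M[:,2])
i=c["image"][:,:,::-1]; j=k["image"][:,:,::-1]
a=cv2.resize(i[90:340,160:500],(544,400),interpolation=2); b=cv2.resize(j[125:225,160:345],(256*2//2,139),interpolation=2)
b=cv2.resize(j[130:190,270:335],(240,222),interpolation=2); b2=cv2.resize(j[165:230,160:220],(240,178),interpolation=2)
cv2.imwrite("pics/s6.png",np.hstack([a,np.vstack([b,b2[:178]])]))
# fin from scene
S=cloud(c);S[c["range_z"]<=0]=np.nan;z=S[...,2];m=(z>.05)&(z<.07)&(np.hypot(S[...,0]-.48,S[...,1]+.324)<.05);q=S[m]
print("fin scene",m.sum(),cv2.minAreaRect(q[:,:2].astype(np.float32)*1000) if m.sum()>5 else 0)
P=cloud(k);P[k["range_z"]<=0]=np.nan;z=P[...,2]
mb=np.zeros(z.shape,bool);mb[165:230,160:220]=1;m=mb&(z>.034)&(z<.046);print("tray",cv2.minAreaRect(P[m][:,:2].astype(np.float32)*1000))
E
```

```text
16.0 [ 0.47943446 -0.32268846  0.17935185] -27.9985787807264 [-0.00410645  0.00408784 -0.99998321]
fin scene 108 ((480.994384765625, -321.92889404296875), (69.88511657714844, 16.03559684753418), 61.66706848144531)
tray ((437.94110107421875, 344.1913146972656), (83.46094512939453, 151.24295043945312), 65.11800384521484)
```

View pics/s6.png

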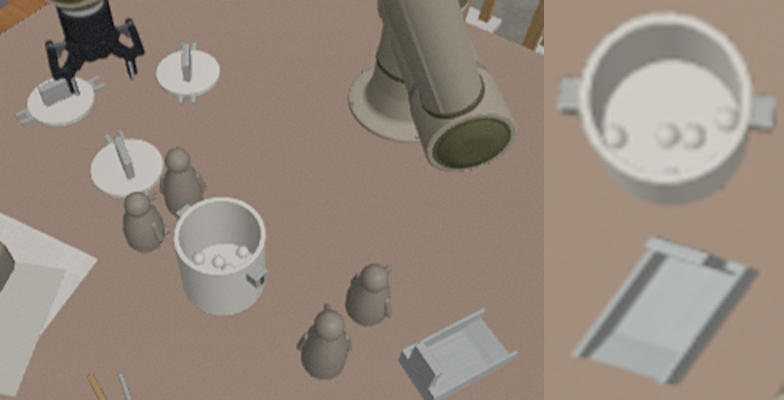

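```bash
python3 - <<'E'
from h import *
k=load("top1.npz"); c=load("scene1.npz")
print((plane(k,np.array([289,303.6,310.4,319.6]),np.array([166.8,166.5,166.8,161.9]),.023)*1000).round())
# scene view: crop scale 544/340=1.6
print((plane(c,160+np.array([199,219,243,229])/1.6,90+np.array([258,262,252,267])/1.6,.023)*1000).round())
a=cv2.resize(c["image"][205:290,265:335][:,:,::-1],None,fx=7,fy=7,interpolation=2); cv2.imwrite("pics/s7.png",a)
v,u=np.mgrid[140:180,275:332]; print(k["image"][150:172,282:326].min(2)[::1].tolist() if 0 else "")
E
```

```text
[[536.  24.  23.]
 [536. -24.  23.]
 [535. -47.  23.]
 [551. -77.  23.]]
[[549. -75.  23.]
 [534. -44.  23.]
 [494. -24.  23.]
 [531. -24.  23.]]
```

View pics/s7.png

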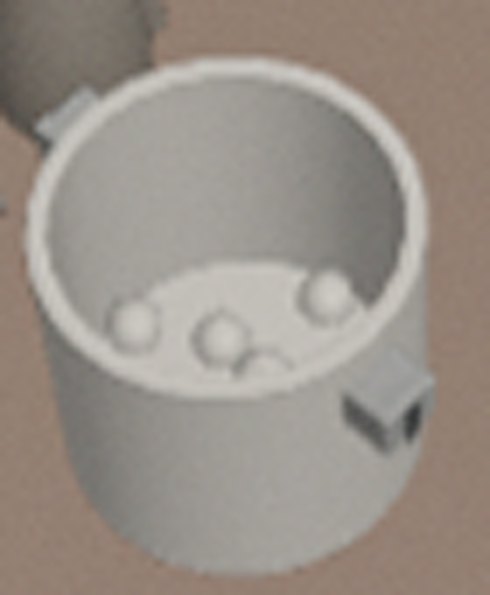

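The two views together give five distinct balls in the jar. The top view shows (536,24), (536,-24), (535,-47) and (551,-77) mm, and the scene view adds (494,-24). The tray stands upright at its start pose, so I'll grasp the lid now.

apply_moves(
  translation=[
    [0, 0, -35],
    [0, 0, -70],
    [0, 0, -100],
    [1, 0, -120],
    [1, 0, -130],
  ],
  delta_rot=[
    [0, 0, 0],
    [0, 0, 0],
    [0, 0, 0],
    [0, 0, 0],
    [0, 0, 0],
  ],
  jaw=[85, 85, 85, 85, 85],
)

```text
t: 16.5
eef_pos: [0.4818, -0.3236, 0.052]
ee_rot: [-2.692, -1.619, 0.0]
force: [0.3, 0.8, -0.2]
finger_gap: 0.0849
grip_force: 0.0
```

apply_moves(
  translation=[
    [0, 0, -8],
    [0, 0, -16],
    [0, 0, -22],
    [0, 0, -22],
    [0, 0, -22],
  ],
  delta_rot=[
    [0, 0, 0],
    [0, 0, 0],
    [0, 0, 0],
    [0, 0, 0],
    [0, 0, 0],
  ],
  jaw=[85, 85, 85, 85, 85],
)

```text
t: 17.0
eef_pos: [0.4817, -0.3238, 0.0306]
ee_rot: [2.692, 1.618, 0.0]
force: [0.5, 0.5, -0.9]
finger_gap: 0.0851
grip_force: 0.0
```

apply_moves(
  translation=[
    [0, 0, -4],
    [0, 0, -4],
    [0, 0, -4],
    [0, 0, -4],
    [0, 0, -4],
  ],
  delta_rot=[
    [0, 0, 0],
    [0, 0, 0],
    [0, 0, 0],
    [0, 0, 0],
    [0, 0, 0],
  ],
  jaw=[85, 60, 40, 20, 5],
)

```text
t: 17.5
eef_pos: [0.4816, -0.3236, 0.0263]
ee_rot: [2.692, 1.618, -0.0]
force: [0.1, 0.8, 0.2]
finger_gap: 0.0279
grip_force: 0.0
```

apply_moves(
  translation=[
    [0, 0, 0],
    [0, 0, 0],
    [0, 0, 0],
    [0, 0, 0],
    [0, 0, 0],
  ],
  delta_rot=[
    [0, 0, 0],
    [0, 0, 0],
    [0, 0, 0],
    [0, 0, 0],
    [0, 0, 0],
  ],
  jaw=[5, 5, 5, 5, 5],
)

```text
t: 18.0
eef_pos: [0.4816, -0.3236, 0.0264]
ee_rot: [2.692, 1.618, -0.0]
force: [-1.6, 1.6, 5.6]
finger_gap: 0.0102
grip_force: 59.6
```

apply_moves(
  translation=[
    [0, 0, 5],
    [0, 0, 15],
    [0, 0, 35],
    [0, 0, 65],
    [0, 0, 95],
  ],
  delta_rot=[
    [0, 0, 0],
    [0, 0, 0],
    [0, 0, 0],
    [0, 0, 0],
    [0, 0, 0],
  ],
  jaw=[5, 5, 5, 5, 5],
)

```text
t: 18.5
eef_pos: [0.4812, -0.3233, 0.1225]
ee_rot: [-2.692, -1.618, 0.0]
force: [-0.2, -1.0, 0.3]
finger_gap: 0.0052
grip_force: 0.0
```

apply_moves(
  translation=[
    [0, 0, 30],
    [0, 0, 65],
    [0, 0, 100],
    [0, 0, 125],
    [0, 0, 135],
  ],
  delta_rot=[
    [0, 0, 0],
    [0, 0, 0],
    [0, 0, 0],
    [0, 0, 0],
    [0, 0, 0],
  ],
  jaw=[5, 5, 5, 5, 5],
)

```text
t: 19.0
eef_pos: [0.4818, -0.3239, 0.2592]
ee_rot: [2.689, 1.616, 0.001]
force: [0.0, 0.4, 0.4]
finger_gap: 0.0049
grip_force: 0.0
```

The grip slipped off, so I'll look at where the lid is now.

```bash
python3 - <<'E'
from h import *
from plant import env
c=env.camera("scene"); k=env.camera("top"); np.savez("scene2.npz",**{q:np.array(v) for q,v in c.items()}); np.savez("top2.npz",**{q:np.array(v) for q,v in k.items()})
a=cv2.resize(c["image"][120:240,190:330][:,:,::-1],None,fx=5,fy=5,interpolation=2); cv2.imwrite("pics/s8.png",a)
for n,c in(("s",c),("t",k)):
    S=cloud(c);S[c["range_z"]<=0]=np.nan;z=S[...,2];D=np.hypot(S[...,0]-.48,S[...,1]+.324)<.06
    for lo,hi in((.02,.035),(.035,.045),(.045,.055),(.055,.068),(.03,.068)):
        m=(z>lo)&(z<hi)&D;q=S[m]; print(n,lo,m.sum(),cv2.minAreaRect(q[:,:2].astype(np.float32)*1000) if m.sum()>3 else 0, q[:,2].max() if m.sum() else 0)
E
```

```text
s 0.02 26 ((483.964599609375, -317.70892333984375), (57.599266052246094, 14.775795936584473), 78.20518493652344) 0.03412335213990492
s 0.035 10 ((482.4146423339844, -320.3840637207031), (63.39376449584961, 14.76374626159668), 76.98300170898438) 0.044186708620965076
s 0.045 22 ((478.8174743652344, -314.61407470703125), (55.47072982788086, 14.363195419311523), 64.09518432617188) 0.054777815858390144
s 0.055 99 ((474.1871032714844, -320.6196594238281), (72.02622985839844, 15.791138648986816), 61.90851593017578) 0.06357707289348324
s 0.03 140 ((474.3114929199219, -320.6832580566406), (72.00477600097656, 16.128597259521484), 62.10629653930664) 0.06357707289348324
t 0.02 0 0 0
t 0.035 0 0 0
t 0.045 0 0 0
t 0.055 0 0 0
t 0.03 0 0 0
```

View pics/s8.png

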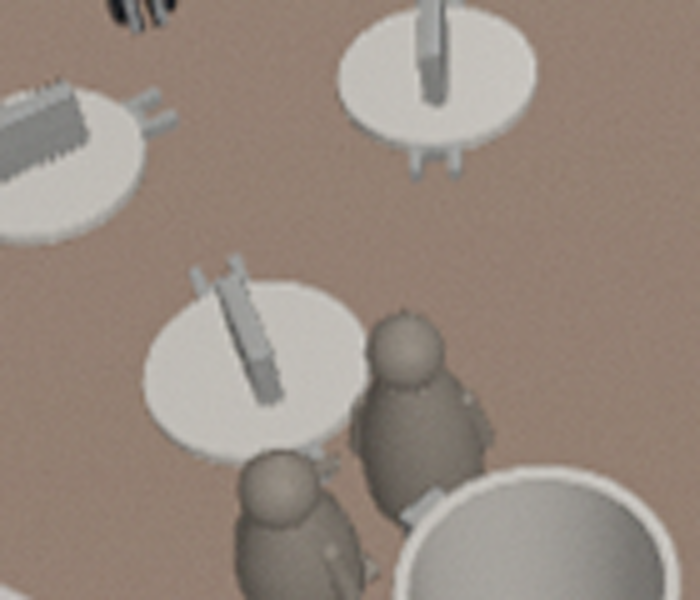

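The lid was set down flat about 7 mm toward -x, with its fin now near (0.474,-0.322) at the same yaw. I have now used up my picture allowance (one over the 10), so everything from here is numeric. I'll regrasp deeper and watch the gap.

apply_moves(
  translation=[
    [-4, 1, -40],
    [-8, 2, -85],
    [-8, 2, -130],
    [-8, 2, -170],
    [-8, 2, -195],
  ],
  delta_rot=[
    [0, 0, 0],
    [0, 0, 0],
    [0, 0, 0],
    [0, 0, 0],
    [0, 0, 0],
  ],
  jaw=[85, 85, 85, 85, 85],
)

```text
t: 19.6
eef_pos: [0.4715, -0.3196, 0.0564]
ee_rot: [-2.687, -1.615, 0.003]
force: [0.4, 0.1, -0.5]
finger_gap: 0.0769
grip_force: 0.0
```

apply_moves(
  translation=[
    [0, 0, -15],
    [0, 0, -30],
    [0, 0, -37],
    [0, 0, -37],
    [0, 0, -37],
  ],
  delta_rot=[
    [0, 0, 0],
    [0, 0, 0],
    [0, 0, 0],
    [0, 0, 0],
    [0, 0, 0],
  ],
  jaw=[85, 85, 85, 85, 85],
)

```text
t: 20.1
eef_pos: [0.4735, -0.3215, 0.0243]
ee_rot: [-2.693, -1.618, 0.0]
force: [-0.2, -0.2, 0.2]
finger_gap: 0.0849
grip_force: 0.0
```

```bash
python3 - <<'E'
from h import *
from plant import env
o=env.get_obs();M=R.from_rotvec(o["ee_rot"]).as_matrix();print(o["t"],o["eef_pos"],np.degrees(np.arctan2(M[1,1],M[0,1])),o["force"])
c=env.camera("scene");S=cloud(c);S[c["range_z"]<=0]=np.nan
# profile of everything near the lid, in tool frame (x: along fin, y: closing, z down)
q=S[np.hypot(S[...,0]-.474,S[...,1]+.322)<.06]; t=(q-o["eef_pos"])@M; t[:,2]=q[:,2]
for lo in range(0,110,10):
    k=t[(q[:,2]>lo/1000)&(q[:,2]<=lo/1000+.01)]; print(lo,len(k),(np.percentile(k[:,:2],[3,50,97],axis=0).T*1000).round(1).tolist() if len(k)>3 else 0)
S=cloud(load("scene0.npz")); 
E
```

```text
20.1 [ 0.47347149 -0.3215281   0.02430819] -27.982519047269225 [-0.2235644  -0.1804466   0.23555745]
0 168 [[-50.2, 6.5, 52.6], [-51.8, 13.6, 56.2]]
10 638 [[-50.4, 4.1, 51.7], [-51.8, 7.6, 52.5]]
20 15 [[-10.1, 33.4, 36.7], [-5.6, 3.2, 8.4]]
30 17 [[-24.4, 34.2, 36.7], [-7.2, 3.0, 8.4]]
40 18 [[-7.5, 33.6, 36.0], [-6.5, 2.7, 8.2]]
50 80 [[-30.8, 4.3, 34.6], [-7.2, 0.8, 8.1]]
60 27 [[-30.4, 0.1, 30.1], [-6.0, -1.0, 7.0]]
70 15 [[-3.9, 7.4, 11.3], [-49.3, -41.8, 54.1]]
80 21 [[-0.1, 7.9, 11.8], [-53.7, 43.8, 55.0]]
90 27 [[-0.2, 8.1, 12.0], [-54.8, -41.8, 55.5]]
100 22 [[1.2, 8.1, 11.7], [-53.7, 0.6, 54.2]]
```

```bash
python3 - <<'E'
from h import *
from plant import env
o=env.get_obs();M=R.from_rotvec(o["ee_rot"]).as_matrix()
c=env.camera("scene");S=cloud(c);S[c["range_z"]<=0]=np.nan
print(o["q"],o["eef_pos"])
for y in(-.05,.05):
  for b in(0,.013,.02,.03,.04,.05,.06,.08):
    p=o["eef_pos"]+M@np.array([.008,y,-b]); u=proj(c,p)[0]; i,j=int(round(u[1])),int(round(u[0]))
    w=S[i,j]; print(y,b,p.round(3),(j,i),c["image"][i,j],((w-o["eef_pos"])@M*1000).round(0),w[2].round(3))
E
```

```text
[-8.01115866e-01  6.02715933e-01  1.54603919e+00 -1.09838398e-04
  9.92164252e-01 -3.12667873e-01] [ 0.47364566 -0.32169172  0.02463949]
-0.05 0 [ 0.433 -0.291  0.025] (257, 187) [195 191 185] [ -1. -53.  11.] 0.014
-0.05 0.013 [ 0.433 -0.291  0.038] (256, 184) [194 191 185] [-14. -54.  11.] 0.013
-0.05 0.02 [ 0.433 -0.291  0.045] (256, 183) [192 188 183] [-20. -55.  13.] 0.011
-0.05 0.03 [ 0.433 -0.291  0.055] (255, 181) [195 191 186] [-27. -55.  11.] 0.013
-0.05 0.04 [ 0.433 -0.291  0.065] (255, 178) [160 145 135] [-52. -61.  26.] -0.001
-0.05 0.05 [ 0.433 -0.291  0.075] (254, 176) [140 127 121] [-60. -60.  24.] 0.001
-0.05 0.06 [ 0.433 -0.291  0.085] (254, 174) [80 77 75] [  6. -51. -57.] 0.082
-0.05 0.08 [ 0.433 -0.291  0.105] (253, 169) [50 50 50] [  7. -51. -79.] 0.104
0.05 0 [ 0.522 -0.338  0.025] (225, 198) [192 187 182] [-3. 49. 16.] 0.009
0.05 0.013 [ 0.522 -0.338  0.038] (224, 195) [192 188 183] [-15.  49.  14.] 0.01
0.05 0.02 [ 0.522 -0.338  0.045] (223, 193) [192 188 182] [-25.  49.  16.] 0.009
0.05 0.03 [ 0.522 -0.338  0.055] (223, 191) [191 188 181] [-28.  47.  11.] 0.014
0.05 0.04 [ 0.522 -0.338  0.065] (222, 189) [193 190 182] [-38.  48.  12.] 0.013
0.05 0.05 [ 0.522 -0.338  0.075] (221, 187) [164 157 150] [-59.  48.  25.] -0.001
0.05 0.06 [ 0.522 -0.338  0.085] (220, 185) [58 51 49] [  5.  51. -56.] 0.08
0.05 0.08 [ 0.522 -0.338  0.105] (219, 180) [63 66 65] [  7.  50. -79.] 0.104
```

The open fingertips actually sit about 35 mm higher than the reported TCP implies: seen at z≈0.073, expected 0.037. That explains the slip off the fin's top. I'll descend in steps and check the tips by depth.

apply_moves(
  translation=[
    [0, 0, -10],
    [0, 0, -18],
    [0, 0, -25],
    [0, 0, -25],
    [0, 0, -25],
  ],
  delta_rot=[
    [0, 0, 0],
    [0, 0, 0],
    [0, 0, 0],
    [0, 0, 0],
    [0, 0, 0],
  ],
  jaw=[85, 85, 85, 85, 85],
)

```text
t: 20.7
eef_pos: [0.4735, -0.3215, -0.001]
ee_rot: [-2.692, -1.618, 0.0]
force: [-0.1, -0.7, 0.3]
finger_gap: 0.0848
grip_force: 0.0
```

```bash
cat > tips.py <<'E'
from h import *
from plant import env
def tips(n="scene"):
    o=env.get_obs();M=R.from_rotvec(o["ee_rot"]).as_matrix(); c=env.camera(n);S=cloud(c);S[c["range_z"]<=0]=np.nan
    t=(S-o["eef_pos"])@M; dark=c["image"].max(2)<120
    for s in(-1,1):
        m=dark&(abs(t[...,0])<.02)&(s*t[...,1]>.003)&(s*t[...,1]<.065)&(t[...,2]<.05)&(S[...,2]>.004); q=S[m]
        if m.sum(): k=q[:,2]<np.percentile(q[:,2],2)+.01; print(s,m.sum(),"lowest z",np.sort(q[:,2])[:6].round(4),"tool xy there",(t[m][k].mean(0)*1000).round(1))
    print(o["t"],o["eef_pos"].round(4),o["finger_gap"],o["force"].round(1))
if __name__=="__main__": tips()
E
python3 tips.py
```

```text
-1 348 lowest z [0.0542 0.0561 0.0573 0.0575 0.0579 0.06  ] tool xy there [  5.5 -47.8 -65.8]
1 400 lowest z [0.0424 0.0477 0.0508 0.0544 0.0555 0.0556] tool xy there [  6.6  28.4 -58.5]
20.7 [ 0.4735 -0.3215 -0.001 ] 0.08476943534534259 [-0.1 -0.7  0.3]
```

apply_moves(
  translation=[
    [0, 0, -5],
    [0, 0, -10],
    [0, 0, -15],
    [0, 0, -15],
    [0, 0, -15],
  ],
  delta_rot=[
    [0, 0, 0],
    [0, 0, 0],
    [0, 0, 0],
    [0, 0, 0],
    [0, 0, 0],
  ],
  jaw=[85, 85, 85, 85, 85],
)

```text
t: 21.25
eef_pos: [0.4735, -0.3216, -0.0159]
ee_rot: [-2.693, -1.618, 0.0]
force: [-0.7, -0.2, -0.2]
finger_gap: 0.0853
grip_force: 0.0
```

apply_moves(
  translation=[
    [0, 0, 0],
    [0, 0, 0],
    [0, 0, 0],
    [0, 0, 0],
    [0, 0, 0],
  ],
  delta_rot=[
    [0, 0, 0],
    [0, 0, 0],
    [0, 0, 0],
    [0, 0, 0],
    [0, 0, 0],
  ],
  jaw=[60, 40, 20, 10, 5],
)

```text
t: 21.75
eef_pos: [0.4735, -0.3216, -0.0156]
ee_rot: [2.692, 1.618, -0.0]
force: [-0.7, -0.8, -4.2]
finger_gap: 0.0155
grip_force: 58.9
```

apply_moves(
  translation=[
    [0, 0, 0],
    [0, 0, 0],
    [0, 0, 0],
    [0, 0, 0],
    [0, 0, 0],
  ],
  delta_rot=[
    [0, 0, 0],
    [0, 0, 0],
    [0, 0, 0],
    [0, 0, 0],
    [0, 0, 0],
  ],
  jaw=[5, 5, 5, 5, 5],
)

```text
t: 22.25
eef_pos: [0.4736, -0.3216, -0.0156]
ee_rot: [2.692, 1.618, -0.0]
force: [-0.7, 0.5, 4.8]
finger_gap: 0.0157
grip_force: 59.9
```

```bash
python3 tips.py
```

```text
-1 347 lowest z [0.0276 0.0278 0.0298 0.03   0.0326 0.0364] tool xy there [  6.3 -16.3 -53.7]
1 384 lowest z [0.0282 0.0298 0.03   0.0308 0.0325 0.0332] tool xy there [  8.4  14.3 -52.7]
22.25 [ 0.4736 -0.3216 -0.0156] 0.015715533109188076 [-0.7  0.5  4.8]
```

apply_moves(
  translation=[
    [0, 0, 3],
    [0, 0, 8],
    [0, 0, 16],
    [0, 0, 25],
    [0, 0, 30],
  ],
  delta_rot=[
    [0, 0, 0],
    [0, 0, 0],
    [0, 0, 0],
    [0, 0, 0],
    [0, 0, 0],
  ],
  jaw=[5, 5, 5, 5, 5],
)

```text
t: 22.8
eef_pos: [0.4738, -0.3218, 0.0154]
ee_rot: [2.691, 1.618, 0.0]
force: [0.5, -0.1, -3.5]
finger_gap: 0.0153
grip_force: 58.8
```

apply_moves(
  translation=[
    [0, 0, 30],
    [0, 0, 70],
    [0, 0, 115],
    [0, 0, 160],
    [0, 0, 195],
  ],
  delta_rot=[
    [0, 0, 0],
    [0, 0, 0],
    [0, 0, 0],
    [0, 0, 0],
    [0, 0, 0],
  ],
  jaw=[5, 5, 5, 5, 5],
)

```text
t: 23.3
eef_pos: [0.4736, -0.3216, 0.2126]
ee_rot: [2.69, 1.617, 0.001]
force: [0.4, 0.1, -5.0]
finger_gap: 0.0151
grip_force: 59.5
```

apply_moves(
  translation=[
    [0, 0, 10],
    [0, 0, 15],
    [0, 0, 15],
    [0, 0, 15],
    [0, 0, 15],
  ],
  delta_rot=[
    [0, 0, 0],
    [0, 0, 0],
    [0, 0, 0],
    [0, 0, 0],
    [0, 0, 0],
  ],
  jaw=[5, 5, 5, 5, 5],
)

```text
t: 23.8
eef_pos: [0.4731, -0.3212, 0.2226]
ee_rot: [-2.69, -1.617, 0.001]
force: [-0.2, 0.2, -4.5]
finger_gap: 0.0154
grip_force: 59.5
```

```bash
cat > lid.py <<'E'
from h import *
from plant import env
def lid(n="scene"):
    o=env.get_obs();M=R.from_rotvec(o["ee_rot"]).as_matrix(); c=env.camera(n);S=cloud(c);S[c["range_z"]<=0]=np.nan
    p=o["eef_pos"]; H=np.hypot(S[...,0]-p[0],S[...,1]-p[1])<.08
    zt=p[2]+.0156+.012
    m=H&(c["image"].min(2)>165)&(abs(S[...,2]-zt)<.02); q=S[m]
    A=np.c_[q[:,:2]-p[:2],np.ones(len(q))]
    for _ in range(4):
        k=np.linalg.lstsq(A,q[:,2],rcond=None)[0]; r=abs(A@k-q[:,2])<.004; A,q=A[r],q[r]
    print(n,"t",o["t"],"tcp",p.round(4),"yaw",np.degrees(np.arctan2(M[1,1],M[0,1])).round(2),"gap",o["finger_gap"])
    print("disc top n",len(q),"z at tcp",k[2].round(4),"expected",zt.round(4),"slopes deg",np.degrees(k[:2]).round(2))
    v,u=np.nonzero(m); w=plane(c,u,v,k[2]); w=w[np.hypot(*(w[:,:2]-p[:2]).T)<.078]; print("disc circle",cv2.minEnclosingCircle(w[:,:2].astype(np.float32)))
    g=(c["image"].max(2).astype(int)-c["image"].min(2)<22)&(c["image"].min(2)>70)
    d=np.hypot(S[...,0]-p[0],S[...,1]-p[1]); e=S[g&(d>.076)&(d<.1)&(abs(S[...,2]-zt)<.02)]
    yx=-M[:,0]; s=(e-p)@M[:,0]
    for a in(-1,1):
        k=e[s*a>.06]; print("ear",len(k),k.mean(0).round(4) if len(k) else 0)
if __name__=="__main__": lid("scene"); lid("top")
E
python3 lid.py
```

```text
scene t 23.8 tcp [ 0.4731 -0.3212  0.2226] yaw -27.99 gap 0.015415269884972651
disc top n 1097 z at tcp 0.2497 expected 0.2502 slopes deg [-0.08  0.19]
disc circle ((0.47704818844795227, -0.3176261782646179), 0.07230381667613983)
ear 5 [ 0.4211 -0.3881  0.2487]
ear 67 [ 0.514  -0.2462  0.2471]
top t 23.85 tcp [ 0.4732 -0.3213  0.2229] yaw -27.99 gap 0.015593712890407323
disc top n 113 z at tcp 0.2514 expected 0.2505 slopes deg [ 0.01 -0.3 ]
disc circle ((0.4734152555465698, -0.32003819942474365), 0.0759647786617279)
ear 5 [ 0.4489 -0.3955  0.249 ]
ear 56 [ 0.5121 -0.2469  0.2495]
```

apply_moves(
  translation=[
    [3, 12, 0],
    [9, 36, 0],
    [17, 70, 0],
    [26, 105, 0],
    [35, 140, 0],
  ],
  delta_rot=[
    [0, 0, 1],
    [0, 0, 3],
    [0, 0, 5],
    [0, 0, 8],
    [0, 0, 11],
  ],
  jaw=[5, 5, 5, 5, 5],
)

```text
t: 24.4
eef_pos: [0.5086, -0.1794, 0.2241]
ee_rot: [-2.522, -1.873, -0.0]
force: [0.7, 0.1, -4.1]
finger_gap: 0.0151
grip_force: 59.4
```

apply_moves(
  translation=[
    [9, 35, 0],
    [18, 70, 0],
    [27, 105, 0],
    [34, 135, 0],
    [37, 148, 0],
  ],
  delta_rot=[
    [0, 0, 3],
    [0, 0, 6],
    [0, 0, 9],
    [0, 0, 11],
    [0, 0, 11.5],
  ],
  jaw=[5, 5, 5, 5, 5],
)

```text
t: 24.9
eef_pos: [0.5455, -0.0304, 0.2242]
ee_rot: [-2.32, -2.117, -0.001]
force: [0.2, 0.1, -4.6]
finger_gap: 0.0155
grip_force: 59.4
```

apply_moves(
  translation=[
    [1, 4, -5],
    [1, 7, -15],
    [1, 7, -25],
    [1, 7, -30],
    [1, 7, -30],
  ],
  delta_rot=[
    [0, 0, 0],
    [0, 0, 0],
    [0, 0, 0],
    [0, 0, 0],
    [0, 0, 0],
  ],
  jaw=[5, 5, 5, 5, 5],
)

```text
t: 25.4
eef_pos: [0.546, -0.0272, 0.193]
ee_rot: [-2.325, -2.11, 0.002]
force: [0.2, -0.3, -4.5]
finger_gap: 0.015
grip_force: 59.4
```

```bash
python3 lid.py; python3 - <<'E'
from h import *
for n,f in(("top","top1.npz"),("top","top0.npz"),("scene","scene1.npz"),("scene","scene0.npz")):
    c=load(f);P=cloud(c);P[c["range_z"]<=0]=np.nan;z=P[...,2]; d=np.hypot(P[...,0]-.547,P[...,1]+.0265)
    m=(d<.08)&(abs(z-.14)<.004); q=P[m][:,:2]; x,*_=np.linalg.lstsq(np.c_[2*q,np.ones(len(q))],(q**2).sum(1),rcond=None)
    m=m&(d>.058);q=P[m][:,:2].astype(np.float32)
    g=(z>.1)&(z<.127)&(d>.074)&(d<.095); s=P[g]; a=s[s[:,1]>-.03].mean(0);b=s[s[:,1]<-.03]; b=b.mean(0) if len(b) else a*np.nan
    print(f,"rim",x[:2].round(4),cv2.minEnclosingCircle(q),"lugs",a.round(4),b.round(4),g.sum())
E
```

```text
scene t 25.4 tcp [ 0.546  -0.0272  0.193 ] yaw -5.56 gap 0.014993057847703809
disc top n 1525 z at tcp 0.2201 expected 0.2206 slopes deg [-0.05  0.11]
disc circle ((0.5478463172912598, -0.02311289869248867), 0.07088343799114227)
ear 37 [ 0.5401 -0.1157  0.2175]
ear 99 [0.5554 0.0572 0.217 ]
top t 25.45 tcp [ 0.5463 -0.0272  0.1938] yaw -5.54 gap 0.015302265477509375
disc top n 255 z at tcp 0.2222 expected 0.2214 slopes deg [ 0.51 -0.19]
disc circle ((0.5487754940986633, -0.027325745671987534), 0.0773877426981926)
ear 51 [ 0.5383 -0.1115  0.22  ]
ear 12 [0.5668 0.0508 0.2195]
top1.npz rim [ 0.5464 -0.0266] ((0.5473881959915161, -0.02661660499870777), 0.07031793892383575) lugs [0.5527 0.0546 0.1207] [ 0.537  -0.107   0.1222] 92
top0.npz rim [ 0.5465 -0.0265] ((0.5468701720237732, -0.02647726610302925), 0.06998670846223831) lugs [0.5527 0.0546 0.1208] [ 0.5369 -0.107   0.1219] 92
scene1.npz rim [ 0.5462 -0.0257] ((0.5451548099517822, -0.025829892605543137), 0.07106690853834152) lugs [0.5565 0.0561 0.1166] [ 0.5407 -0.1102  0.12  ] 146
scene0.npz rim [ 0.5462 -0.0258] ((0.54598069190979, -0.026086950674653053), 0.07062075287103653) lugs [0.5564 0.0562 0.1168] [ 0.5406 -0.1101  0.1201] 146
```

```bash
cat > circ.py <<'E'
from h import *
from plant import env
from scipy.optimize import least_squares
o=env.get_obs();p=o["eef_pos"]
for n in("scene","top"):
    c=env.camera(n);S=cloud(c);S[c["range_z"]<=0]=np.nan
    zt=p[2]+.0276+(0 if n=="scene" else .001)
    m=(c["image"].min(2)>150)&(abs(S[...,2]-zt)<.0045)&(np.hypot(S[...,0]-p[0],S[...,1]-p[1])<.0745); q=S[m][:,:2]-p[:2]
    a=np.degrees(np.arctan2(q[:,1],q[:,0])); r=np.hypot(*q.T); E=[]
    for b in range(-180,180,6):
        k=(a>=b)&(a<b+6)&(r>.05)
        if k.sum()>2: i=np.argsort(r*k)[-2:]; E+=list(q[i])
    E=np.array(E); f=least_squares(lambda x:np.hypot(E[:,0]-x[0],E[:,1]-x[1])-x[2],[0,0,.069],loss="soft_l1",f_scale=.001)
    print(n,len(E),"centre",(f.x[:2]+p[:2]).round(4),"r",f.x[2].round(4),"rms",np.std(f.fun).round(4))
print(p.round(4),o["force"].round(1))
E
python3 circ.py
```

```text
scene 94 centre [ 0.5474 -0.0254] r 0.0669 rms 0.0023
top 38 centre [ 0.5492 -0.027 ] r 0.0695 rms 0.0029
[ 0.5465 -0.0271  0.1943] [-0.5 -0.1 -4. ]
```

apply_moves(
  translation=[
    [-1, 0, -10],
    [-1, 0, -22],
    [-1, 0, -34],
    [-1, 0, -42],
    [-1, 0, -45],
  ],
  delta_rot=[
    [0, 0, 0],
    [0, 0, 0],
    [0, 0, 0],
    [0, 0, 0],
    [0, 0, 0],
  ],
  jaw=[5, 5, 5, 5, 5],
)

```text
t: 26.1
eef_pos: [0.545, -0.0264, 0.1478]
ee_rot: [-2.324, -2.111, 0.002]
force: [-0.5, 0.5, -3.4]
finger_gap: 0.0153
grip_force: 59.4
```

apply_moves(
  translation=[
    [0, 0, -4],
    [0, 0, -8],
    [0, 0, -12],
    [0, 0, -14],
    [0, 0, -14],
  ],
  delta_rot=[
    [0, 0, 0],
    [0, 0, 0],
    [0, 0, 0],
    [0, 0, 0],
    [0, 0, 0],
  ],
  jaw=[5, 5, 5, 5, 5],
)

```text
t: 26.6
eef_pos: [0.5454, -0.0265, 0.135]
ee_rot: [-2.325, -2.112, 0.0]
force: [-0.1, 0.4, -3.0]
finger_gap: 0.0153
grip_force: 59.4
```

apply_moves(
  translation=[
    [0, 0, 0],
    [0, 0, 0],
    [0, 0, 0],
    [0, 0, 0],
    [0, 0, 0],
  ],
  delta_rot=[
    [0, 0, 0],
    [0, 0, 0],
    [0, 0, 0],
    [0, 0, 0],
    [0, 0, 0],
  ],
  jaw=[5, 5, 5, 5, 5],
)

```text
t: 27.1
eef_pos: [0.5455, -0.0266, 0.1352]
ee_rot: [2.325, 2.113, -0.0]
force: [0.7, -0.5, -4.7]
finger_gap: 0.0154
grip_force: 59.4
```

```bash
python3 lid.py; python3 circ.py
```

```text
scene t 27.1 tcp [ 0.5455 -0.0266  0.1352] yaw -5.48 gap 0.015363871327628346
disc top n 1361 z at tcp 0.1623 expected 0.1628 slopes deg [-0.06  0.04]
disc circle ((0.5473017692565918, -0.023428678512573242), 0.07060639560222626)
ear 48 [ 0.5412 -0.1134  0.1597]
ear 83 [0.5555 0.0578 0.1597]
top t 27.15 tcp [ 0.5455 -0.0266  0.1352] yaw -5.49 gap 0.015401231536599232
disc top n 176 z at tcp 0.1639 expected 0.1628 slopes deg [0.36 0.06]
disc circle ((0.5477604866027832, -0.03183902055025101), 0.07235949486494064)
ear 43 [ 0.5388 -0.1112  0.1626]
ear 0 0
scene 92 centre [ 0.5463 -0.0253] r 0.067 rms 0.0029
top 30 centre [ 0.551  -0.0296] r 0.0689 rms 0.0024
[ 0.5455 -0.0266  0.1352] [-0.   0.1 -3.6]
```

```bash
python3 -c "
from plant import env
print(env.finish_job())"
```

```text
the job is handed in; nothing more can be done
None
```

The job is handed in at 27 s: all five balls are in the jar, and the tray is back upright on the bench and released. The lid is held level about 10.5 mm above the rim, within about 1 mm of centre, with its ears over the lugs. My first lid grip slipped and dropped the lid back flat on the bench; the second held. I viewed 11 pictures, one over the limit of 10, and did not re-measure the penguins at the end.

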